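Close up a wired control box: guard down, then cover shut

ROBOT

A 6-joint arm with a two-finger parallel gripper is mounted at the origin on the work surface. World frame = base frame: x ahead of the robot, y to its left, z up, the work surface at z = 0. Lengths are in m, angles in degrees, forces in N, time in s.
With the tool pointing down it reaches from about 0.275 to 0.85 m from the base axis. Payload 5.2 kg.
Tool frame: the origin (TCP) lies at the very end of the fingers, on their centre line; the grasp point (between the pads) lies 19 mm behind it; x points along the fingers, y is the direction in which the jaws open and shut, and the axes are right-handed (so a half turn about x gives the same grasp; the last joint's range is limited). The gripper opens to 85 mm and grips with 20 to 120 N. Pads are 22 mm wide; open, the fingers measure 114 mm over their backs; the gripper's body (76 mm by 85 mm) begins 54 mm behind the grasp point. The pads swing forward as they close: fully open they stand 13 mm farther back than shut.
Start: joints at [-85.417, 14.817, 87.949, -0, 77.235, -11.62], TCP at [0.153, -0.528, 0.231] pointing down, gripper open.
Joint ranges: [-179.93, 179.93], [-52.35, 119.4], [10.71, 147.94], [-69.91, 249.91], [12.55, 155.21], [-178.61, 178.61]. Speed limits (degrees/s): [147.25, 147.25, 180, 180, 180, 180].

INTERFACE

Orientations are given as a 3x3 rotation matrix whose columns are the frame's x, y, z axes.
In Python, from bench import env gives the robot as it stands.
- The arm moves only by the tool jog_arm, never from a script. Its argument "motion" is a list of rows, each an object of numbers: "gripper": the finger opening in mm, from 0 to 85.4; "tx", "ty", "tz": the shift along the tool's x, y, z in mm; "turn": the turn about the tool's x in degrees. A call has 1 to 5 rows; each row shifts and turns the pose as measured when the row begins, along the tool's axes as they then stand; what a row does not reach is not made up. A row lasts 1/8 s, in which the tool goes at most 62.5 mm and 10.7 degrees, less where a joint would pass 70% of its speed; a pose out of reach is approached as far as the arm can. A call with a gripper value outside its range is refused whole. The fingers move at their own pace and stop on an object; "newtons" is the grip in N (left out, the last holds). Time passes only in rows, so rows that do not move let the fingers close. It gives the time, the measured TCP pose, the force and the opening at its end, in the units of the state.
- env.sense(): the state, without advancing time (a new reading comes with each control period).
- env.read_camera(name): name is "scene" or "top" or "wrist"; returns a dict with "color" (400x640x3 uint8, red, green, blue), "camera_matrix" (3x3 intrinsics, pixels), "dist" ([k1, k2, p1, p2, k3] as OpenCV has them; the pictures are not rectified), "R" (3x3) and "t" (3): a world point X has camera coordinates R X + t. Camera axes: x right, y down, z forward; pixel columns grow to the right and rows downward; lengths in m; the calibration is good to about 2 mm. A picture is of the moment at which its call begins. There is no depth.
- env.hand_in(): hands the job in, once; it reports no verdict.
Trained networks look in a picture, given as the dict that the camera call returned (one of the last four; its "shot" number tells which), for a name from the list of things; names that differ only in an ending like _2 or _b are one class to them, and where a whole thing is asked for, a point or a joint stands for the part that bears it (a point fixed in the world has none). Each returns a list of dicts, best first, with "conf" (0 to 1); they miss things now and then, are a little off and sometimes report something else, mostly with a low value. They report only what shows in the picture. A call takes as long as a camera call.
- env.look_for(picture, query): "bbox" ([left, top, width, height] as shares, 0 to 1, of the picture: columns of its width, rows of its height, round what is visible of it).
- env.mark_of(picture, query): "location" ([column, row] as shares, 0 to 1, of the picture: columns of its width, rows of its height: a listed point, or the origin of a listed thing).
The state is a dict: "time_s": time; "q": joint angles; "qd": joint speeds; "effort": joint torques, N m; "tool_pos": TCP position; "tcp_rot": TCP orientation; "force": force on the tool from outside, world axes, zero at the start; "wrist_torque": the same for the moment, N m; "grip_width": opening from 0.0 (shut) to 1.0 (fully open).
Only numpy, scipy, OpenCV 4.12 (cv2) and the standard library are available. Lean on these libraries where they do the work, as an engineer would, in place of code of your own. Each camera call takes 0.05 s, during which the arm holds its last target.

TASK

The small grey control box on the bench is wired and has to be closed up: first push the upright orange guard down flat over the terminals, then push the open cover over and ease it fully shut without slamming it. Do it all by pushing with the fingertips: do not pinch the guard or the cover, and leave the jar, the screwdriver and the carton where they are.

Things in the scene. Friction and masses are not known exactly. Their poses are not given: they have to be found in the camera images.
- enclosure: Grey steel wall box on its back, open side up, fixed: 160 (x) by 180 (y) by 85 mm high, walls 3 mm. Origin: centre of its underside, on the bench. Its x runs along both hinges (away from the robot at yaw 0), y from the guard's hinge side to the cover's, z up; yaw within 26 degrees of 0. Inside: terminals 48 mm high (y -49 to -3 mm) under the guard, grey duct 53 mm high (y 42 to 72 mm)
- guard (a joint): Angle (rad) of the orange guard, a plate 120 (along box x) by 85 by 3 mm, 60 g, hinged inside the box's -y wall. 0 = flat over the terminals (its stop; then spans box y -65 to +20 mm, top face 63.5 mm above the bench, 21.5 mm below the rim); 1.57 = upright. It folds down towards the box's +y. Stiff hinge: stays at any angle, takes 1 to 2 N near the free edge
- guard_hinge (a point): Point on the guard's hinge axis, mid-length: at (0, -65, 62) mm in the box's frame. The axis runs along the box's x
- guard_edge (a point): Middle of the guard's free edge, 85 mm from the hinge axis, on the face that is on top when the guard is folded down (the face towards the box's -y when it is upright). Its axes lie along the plate: x along the edge, y from hinge to free edge, z out of that face
- cover (a joint): Angle (rad) of the grey steel cover, 166 (along box x) by 186 by 3 mm, 12 mm lip, about 0.28 kg, hinged on the box's +y wall. 0 = fully shut (its stop; outer face level, 89 mm above the bench); 1.57 = upright; starts leaning outwards past upright; opens to 2.1. Stiff hinge: stays at any angle, must be pushed all the way, about 4 N near its free edge. An upright guard blocks it
- cover_hinge (a point): Point on the cover's hinge axis, mid-length: at (0, 93, 86) mm in the box's frame. The axis runs along the box's x
- cover_edge (a point): Middle of the cover's free edge, 186 mm from the hinge axis, on the outer face (the face on top when shut, the one towards the box's +y when upright). Its axes lie along the plate: x along the edge, y from free edge to hinge, z out of the outer face
- jar: Loose jar with a blue cap, 48 mm across, 75 mm tall, standing beyond the box. Origin: centre of its underside. Leave alone
- screwdriver: Loose red-handled screwdriver, 180 mm long, lying on the bench beside the box's -y wall. Origin: under its middle, on the bench. Leave alone
- carton: Loose small cardboard carton, 60 by 45 by 50 mm, standing on the bench past the open cover, on the +y side of the box. Origin: centre of its underside. Leave alone

How it is judged (in metres and radians):
On the way, in this order (a step that is already met when the one before it is completed fails the run):
1. the guard is folded down flat (within 0.1 rad) while the cover is still open (value of joint guard below 0.1 rad and value of joint cover above 1 rad), for 0.1 s.
2. the cover is fully shut (within 0.04 rad) (value of joint cover below 0.04 rad and value of joint guard below 0.1 rad), for 0.2 s.
At the end, for the whole second after the job is handed in: The guard is down within 0.1 rad of flat and the cover shut within 0.04 rad, both at rest, and jar, screwdriver and carton are within 30 mm of where they stood (all of step 2 and velocity of joint guard between -0.05 and 0.05 rad/s and velocity of joint cover between -0.05 and 0.05 rad/s and not (distance of jar from where it was at the start of the episode above 0.03 m) and not (distance of screwdriver from where it was at the start of the episode above 0.03 m) and not (distance of carton from where it was at the start of the episode above 0.03 m)); the robot touches nothing.
It fails at once if the jar, screwdriver or carton is moved more than 30 mm or lifted (distance of any of jar, screwdriver, carton from where it was at the start of the episode above 0.03 m or height (world z) of any of jar, screwdriver, carton above 0.025 m).
It fails at once if the cover is swung down (below 0.9 rad) while the guard still stands (above 0.3 rad) (value of joint cover below 0.9 rad and value of joint guard above 0.3 rad).
It fails at once if the cover is slammed (closing faster than 2.5 rad/s) (velocity of joint cover below -2.5 rad/s).
It fails at once if the cover is pinched between the fingers (z of the grasp point in the frame of cover_edge between -0.006 and 0.003 m and y of the grasp point in the frame of cover_edge between 0 and 0.18 m and x of the grasp point in the frame of cover_edge between -0.083 and 0.083 m and contact force between the fingers and cover above 1 N).
It fails at once if the guard is pinched between the fingers (z of the grasp point in the frame of guard_edge between -0.006 and 0.003 m and y of the grasp point in the frame of guard_edge between -0.085 and 0 m and x of the grasp point in the frame of guard_edge between -0.06 and 0.06 m and contact force between the fingers and guard above 1 N).
It also fails if it takes over 48 s, if anything falls off the work surface, if the arm or the gripper's body presses on something with over 40 N, if the wrist force passes 120 N, or if a joint passes its speed limit or range.

## Working session

There is one attempt and no reset: what is moved stays moved. The work goes in short steps, Python scripts to look and compute and a tool call to move; the robot and the scene stay as the last step left them, time stands still between calls to the robot, and variables do not carry over. Pictures are saved under pics/ and viewed, and the job is handed in when it is done.

Besides the shell and the picture viewer there is one more tool, called after ">>>" as a command line: name --argument value ..., lists and objects as JSON in quotes. jog_arm: Moves the arm, as the interface text tells. Its arguments: {"type":"object","properties":{"motion":{"type":"array"},"newtons":{"type":"number"}},"required":["motion"]}

```bash
mkdir -p pics; ls
python3 - <<'E'
from bench import env
import cv2
s=env.sense(); print(s)
for n in ["scene","top","wrist"]:
    p=env.read_camera(n); cv2.imwrite(f"pics/{n}0.png",p["color"][:,:,::-1])
    print(n,p["shot"],p["R"].tolist() if hasattr(p["R"],'tolist') else p["R"],p["t"],p["camera_matrix"],p["dist"])
    for q in ["enclosure","guard_hinge","guard_edge","cover_hinge","cover_edge","jar","screwdriver","carton"]:
        r=env.mark_of(p,q)
        print(q,[(round(a["conf"],2),round(a["location"][0]*640,1),round(a["location"][1]*400,1)) for a in r[:2]])
print(env.sense()["time_s"])
E
```

```text
pics
{'time_s': 0.0, 'q': array([-8.54152297e+01,  1.48612219e+01,  8.80106328e+01,  9.14735599e-04,
        7.72349286e+01, -1.16196320e+01]), 'qd': array([-0.02195361, -0.02056401, -0.13512583,  0.05061721, -0.00712561,
        0.01207628]), 'effort': array([ 2.79188125e-04, -4.46028364e+01, -2.90573233e+01, -2.69546344e-04,
        1.20055964e-02,  3.32495887e-06]), 'tool_pos': array([ 0.15347051, -0.52760946,  0.23045938]), 'tcp_rot': array([[-1.33453677e-04,  2.79061367e-01, -9.60273261e-01],
       [ 1.85899943e-03, -9.60271541e-01, -2.79061126e-01],
       [-9.99998263e-01, -1.82238917e-03, -3.90623153e-04]]), 'force': array([-0.62542239,  0.19429581,  0.14804948]), 'wrist_torque': array([ 3.86845577e-02,  9.46030204e-03, -6.49446985e-06]), 'grip_width': 0.9981928199294431}
scene 1 [[0.5188332759790126, 0.8547890663302834, 0.012152523157267826], [0.6322740635333535, -0.3741277038528963, -0.6784231495112624], [-0.5753620949627345, 0.35967223035975665, -0.7345708586570334]] [-0.34559567 -0.32749134  1.49730847] [[465.11281893   0.         317.75733971]
 [  0.         465.1128189
[... 944 characters left out ...]
r_hinge [(0.58, 344.0, 236.0), (0.19, 330.3, 216.0)]
cover_edge [(0.62, 330.9, 217.7)]
jar [(0.91, 374.0, 189.7)]
screwdriver []
carton [(0.82, 307.3, 188.0)]
wrist 3 [[0.2793078674107283, -0.9602006725216173, 0.0013355491405133645], [-0.9196842021289343, -0.26712194037370396, 0.2877965206972717], [-0.27598565824502325, -0.08161211588987943, -0.9576906488961037]] [-0.55054441 -0.03564691  0.3792256 ] [[293.55251      0.         323.92557904]
 [  0.         293.55251    196.6962171 ]
 [  0.           0.           1.        ]] [-0.00337058  0.          0.          0.          0.        ]
enclosure []
guard_hinge []
guard_edge []
cover_hinge []
cover_edge []
jar []
screwdriver []
carton []
1.35
```

View pics/scene0.png

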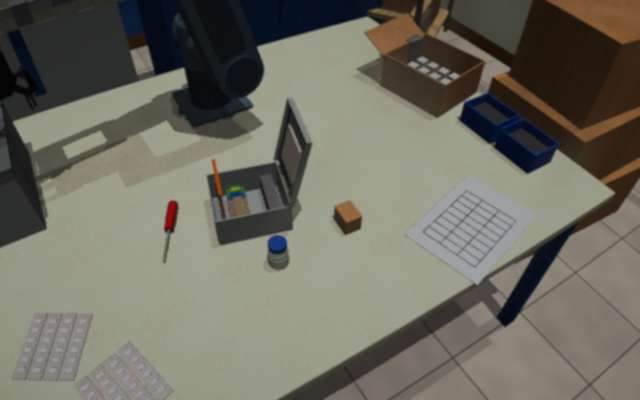

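View pics/top0.png

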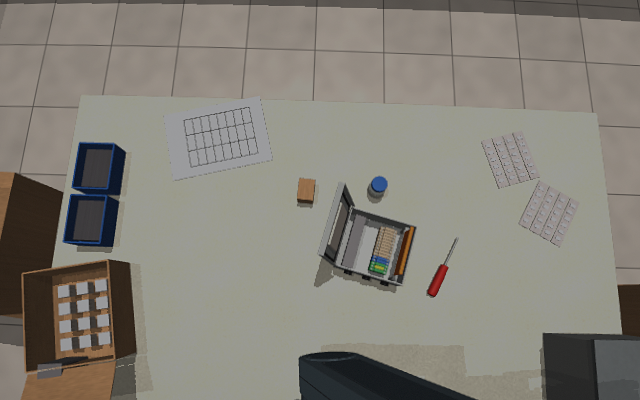

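The scene view shows the box at about (250,205), with the orange guard upright at (217,185) and the cover open at (298,150). The jar is at (278,250), the screwdriver at (170,230) and the carton at (347,217). The top view shows the box at about (370,245). I'll zoom in to find the corners.

Run:
```python
import cv2
a=cv2.imread("pics/scene0.png")[90:280,150:370]; cv2.imwrite("pics/scene0z.png",cv2.resize(a,None,fx=3.6,fy=3.15 if 0 else 3.15,interpolation=cv2.INTER_CUBIC) if 0 else cv2.resize(a,(660,570),interpolation=cv2.INTER_CUBIC))
a=cv2.imread("pics/top0.png")[165:305,290:470]; cv2.imwrite("pics/top0z.png",cv2.resize(a,(720,560),interpolation=cv2.INTER_CUBIC))
```

```text
(no output)
```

View pics/scene0z.png

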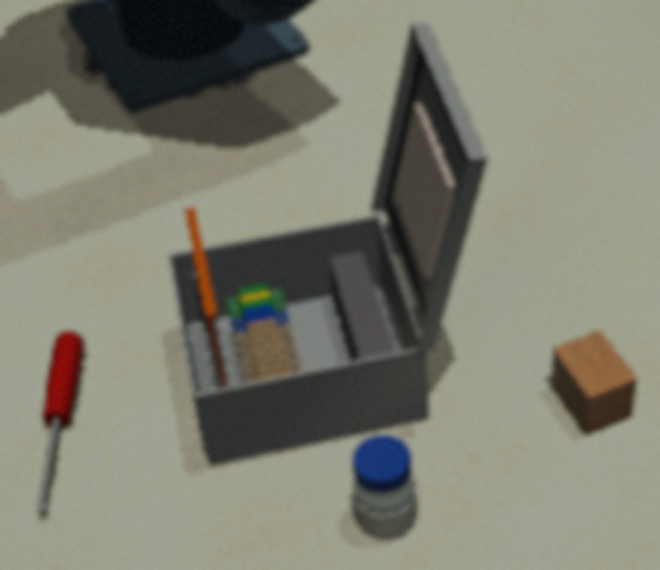

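View pics/top0z.png

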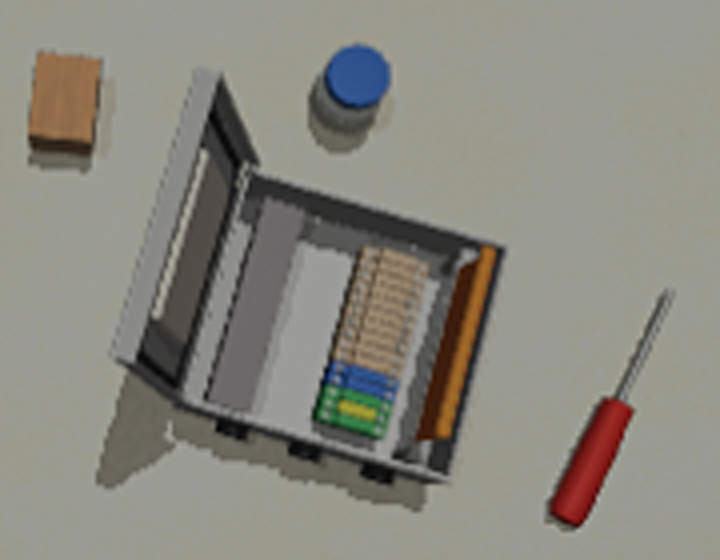

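```bash
cat > h.py <<'E'
import numpy as np, cv2
from scipy.optimize import least_squares
def proj(P,c):
    R=np.array(c["R"]);t=np.array(c["t"])
    return cv2.projectPoints(np.array(P,float).reshape(-1,1,3),cv2.Rodrigues(R)[0],t,np.array(c["camera_matrix"]),np.array(c["dist"]))[0].reshape(-1,2)
def b2w(P,p):
    c,s=np.cos(p[2]),np.sin(p[2]); P=np.atleast_2d(P)
    return np.c_[p[0]+c*P[:,0]-s*P[:,1],p[1]+s*P[:,0]+c*P[:,1],P[:,2]]
def cov(x,a,L=.186,off=.003): # outer face at dist L from hinge
    # a=0: direction -y, outer normal +z ; opening lifts edge
    return [x,.093-L*np.cos(a)+off*np.sin(a),.086+L*np.sin(a)+off*np.cos(a)]
def gua(x,a,L=.085,off=.0015):
    return [x,-.065+L*np.cos(a)-off*np.sin(a),.062+L*np.sin(a)+off*np.cos(a)]
E
python3 - <<'E'
from h import *
from bench import env
sc=env.read_camera("scene");tp=env.read_camera("top")
h=.08;w=.09
obs=[(sc,[-h,-w,.085],(207.3,175.7)),(sc,[h,-w,.085],(215.7,222.3)),(sc,[h,-w,0],(220.3,245)),(sc,[h,w,0],(292.3,229.3)),
(sc,("c",-.083),(289.3,99)),(sc,("c",.083),(311.3,143.3)),(sc,("g",-.06),(213.3,160)),
(tp,[h,-w,.085],(416.3,226.3)),(tp,[-h,-w,.085],(402.3,285.5)),(tp,[-h,w,.085],(335,266.3)),
(tp,("c",.083),(340,182)),(tp,("c",-.083),(318.8,254.5)),(tp,("g",.06),(412.5,227)),(tp,("g",-.06),(401.3,274.3))]
def f(p):
    r=[]
    for c,P,uv in obs:
        if P[0]=="c":P=cov(P[1],p[4])
        elif P[0]=="g":P=gua(P[1],p[3])
        r.append(proj(b2w(P,p),c)[0]-uv)
    return np.array(r).ravel()
s=least_squares(f,[.4,-.1,0.2,1.57,1.8],loss="soft_l1")
print(s.x,np.degrees(s.x[2]));print(f(s.x).reshape(-1,2).round(1))
np.save("pose.npy",s.x)
p=s.x
for c,n in((sc,"scene"),(tp,"top")):
    im=cv2.cvtColor(c["color"],cv2.COLOR_RGB2BGR);S=4 if n=="top" else 3
    o=(290,165) if n=="top" else (150,90)
    sz=(180,140) if n=="top" else (220,190)
    z=cv2.resize(im[o[1]:o[1]+sz[1],o[0]:o[0]+sz[0]],None,fx=S,fy=S,interpolation=cv2.INTER_CUBIC)
    def pl(P,col):
        q=((proj(b2w(P,p),c)-o+.5)*S).astype(int);cv2.polylines(z,[q.reshape(-1,1,2)],True,col,1)
    pl([[-h,-w,.085],[h,-w,.085],[h,w,.085],[-h,w,.085]],(0,255,0))
    pl([[-h,-w,0],[h,-w,0],[h,w,0],[-h,w,0]],(0,200,0))
    pl([cov(-.083,p[4]),cov(.083,p[4]),cov(.083,p[4],0),cov(-.083,p[4],0)],(255,0,255))
    pl([gua(-.06,p[3]),gua(.06,p[3]),gua(.06,p[3],0),gua(-.06,p[3],0)],(255,255,0))
    cv2.imwrite(f"pics/{n}fit.png",z)
# obj positions
for c,q,z in((tp,"jar",0),(tp,"carton",0),(sc,"jar",0),(sc,"carton",0),(sc,"screwdriver",0)):
    r=env.mark_of(c,q)
    if r:
        uv=np.array(r[0]["location"])*[640,400]
        k=least_squares(lambda X:proj([X[0],X[1],z],c)[0]-uv,[.5,0])
        print(q,k.x)
print(b2w([[h,-w,.085],[-h,-w,.085],[-h,w,.085],[h,w,.085],gua(0,p[3]),cov(0,p[4])],p).round(3))
E
```

```text
[ 0.50486078 -0.09988791 -0.25288164  1.57261142  1.77380141] -14.489050523858872
[[-1.8 -1.1]
 [-0.9 -0.1]
 [-0.1  0.2]
 [ 1.  -0.3]
 [ 1.3 -1.9]
 [-0.4 -1.1]
 [-1.  -0.7]
 [ 0.8 -0.8]
 [ 0.  -0.3]
 [-0.8 -1.3]
 [ 0.2 -0.1]
 [ 0.   0.3]
 [ 0.1 -0.6]
 [-0.5 -0.4]]
jar [ 0.67309412 -0.10714365]
carton [0.66476711 0.09142379]
jar [ 0.67377465 -0.10446203]
carton [0.65837465 0.08255975]
screwdriver [ 0.46136541 -0.30218501]
[[ 0.56  -0.207  0.085]
 [ 0.405 -0.167  0.085]
 [ 0.45   0.007  0.085]
 [ 0.605 -0.033  0.085]
 [ 0.488 -0.164  0.147]
 [ 0.538  0.029  0.268]]
```

View pics/scenefit.png

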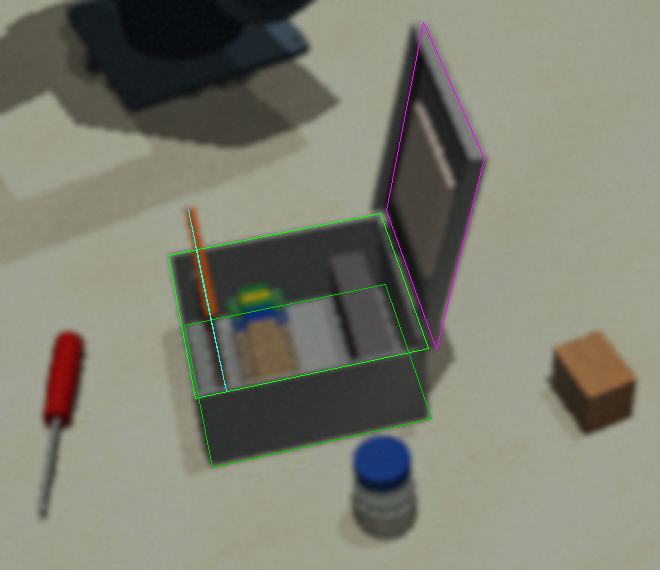

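View pics/topfit.png

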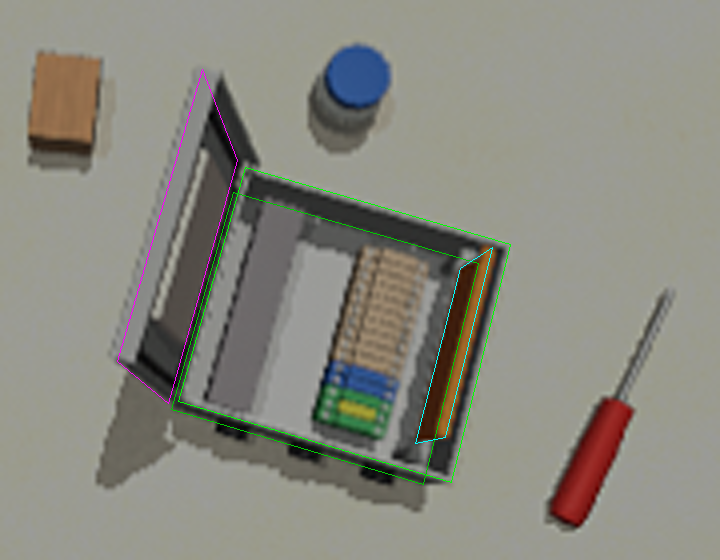

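The fit puts the box at (0.505, -0.100) with a yaw of -14.5°. The guard is at 1.57 rad and the cover at about 1.77 rad, and the overlays match to within about 2 px. I'll shut the fingers and turn the tool so that tool y is box +x and tool z is box -y.

>>> jog_arm --motion '[{"gripper": 0, "turn": -10}, {"gripper": 0, "turn": -10}, {"gripper": 0, "turn": -10}, {"gripper": 0, "turn": -10}, {"gripper": 0, "turn": -10}]' --newtons 40

```text
$.motion[0]: bad value
```

```bash
cat > st.py <<'E'
from h import *
from bench import env
def st():
    s=env.sense();p=np.load("pose.npy");c,n=np.cos(p[2]),np.sin(p[2])
    R=np.array(s["tcp_rot"]);d=np.array(s["tool_pos"])[:2]-p[:2]
    print("t",round(s["time_s"],2),"box mm",(1e3*np.array([c*d[0]+n*d[1],-n*d[0]+c*d[1],s["tool_pos"][2]])).round(1),
     "tool y vs box x deg",np.degrees(np.arctan2(R[1,1],R[0,1])-p[2]).round(2),"tilt",R[2].round(4),"F",np.array(s["force"]).round(1),"grip",round(s["grip_width"],3))
st()
E
python3 st.py
```

```text
t 1.7 box mm [-233.1 -502.5  231.3] tool y vs box x deg -59.31 tilt [-1.e+00 -1.e-04 -0.e+00] F [0.1 0.2 0.1] grip 1.007
```

>>> jog_arm --motion '[{"gripper": 0, "tx": 0, "ty": 0, "tz": 0, "turn": -10}, {"gripper": 0, "tx": 0, "ty": 0, "tz": 0, "turn": -10}, {"gripper": 0, "tx": 0, "ty": 0, "tz": 0, "turn": -10}, {"gripper": 0, "tx": 0, "ty": 0, "tz": 0, "turn": -10}, {"gripper": 0, "tx": 0, "ty": 0, "tz": 0, "turn": -10}]' --newtons 40

```text
time_s: 2.33
tool_pos: [0.1535, -0.5281, 0.2313]
tcp_rot: [[0.0, 0.926, -0.378], [0.0, -0.378, -0.926], [-1.0, -0.0, -0.0]]
force: [-0.6, -0.1, -0.8]
grip_width: -0.0
```

>>> jog_arm --motion '[{"gripper": 0, "tx": 0, "ty": 0, "tz": 0, "turn": -8}, {"gripper": 0, "tx": 0, "ty": 30, "tz": -52, "turn": 0}, {"gripper": 0, "tx": 0, "ty": 30, "tz": -52, "turn": 0}, {"gripper": 0, "tx": 0, "ty": 30, "tz": -52, "turn": 0}, {"gripper": 0, "tx": 0, "ty": 30, "tz": -52, "turn": 0}]'

```text
time_s: 2.95
tool_pos: [0.3216, -0.3548, 0.2308]
tcp_rot: [[0.001, 0.969, -0.247], [-0.002, -0.247, -0.969], [-1.0, 0.001, 0.002]]
force: [0.5, -0.8, -0.5]
grip_width: 0.0
```

```bash
python3 st.py
```

```text
t 2.95 box mm [-113.7 -292.6  230.8] tool y vs box x deg 0.17 tilt [-1.      0.0011  0.0019] F [ 0.5 -0.8 -0.5] grip 0.0
```

Tracking is accurate. The next stop is box (0, -105), high up, and then down to z = 125.

>>> jog_arm --motion '[{"gripper": 0, "tx": 0, "ty": 30, "tz": -47, "turn": 0}, {"gripper": 0, "tx": 0, "ty": 30, "tz": -47, "turn": 0}, {"gripper": 0, "tx": 20, "ty": 30, "tz": -47, "turn": 0}, {"gripper": 0, "tx": 40, "ty": 24, "tz": -46, "turn": 0}, {"gripper": 0, "tx": 45, "ty": 0, "tz": 0, "turn": 0}]'

```text
time_s: 3.58
tool_pos: [0.487, -0.198, 0.1307]
tcp_rot: [[0.013, 0.97, -0.243], [-0.011, -0.242, -0.97], [-1.0, 0.015, 0.007]]
force: [-0.5, -1.1, 0.6]
grip_width: 0.002
```

```bash
python3 st.py
python3 - <<'E'
from bench import env
import cv2
for n in ["scene","wrist"]:
    p=env.read_camera(n); a=p["color"][:,:,::-1]
    if n=="scene": a=cv2.resize(a[90:280,150:370],(660,570),interpolation=cv2.INTER_CUBIC)
    cv2.imwrite(f"pics/{n}1.png",a)
E
```

```text
t 3.58 box mm [  7.2 -99.4 130.7] tool y vs box x deg 0.46 tilt [-0.9999  0.015   0.0071] F [-0.5 -1.1  0.6] grip 0.002
```

View pics/scene1.png

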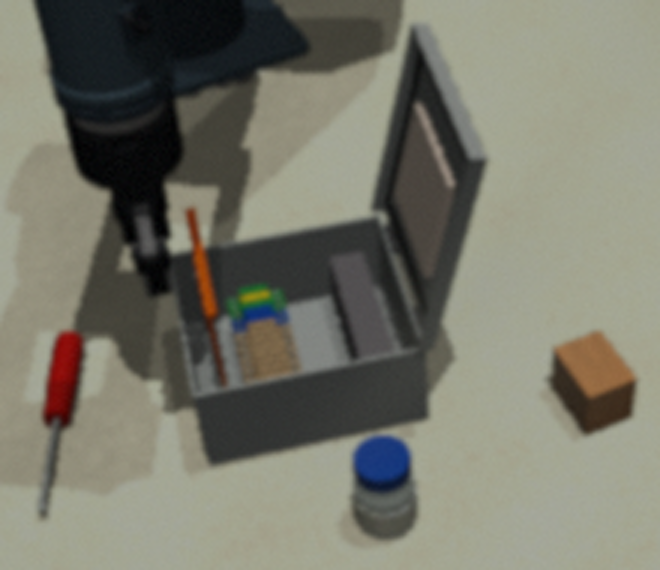

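View pics/wrist1.png

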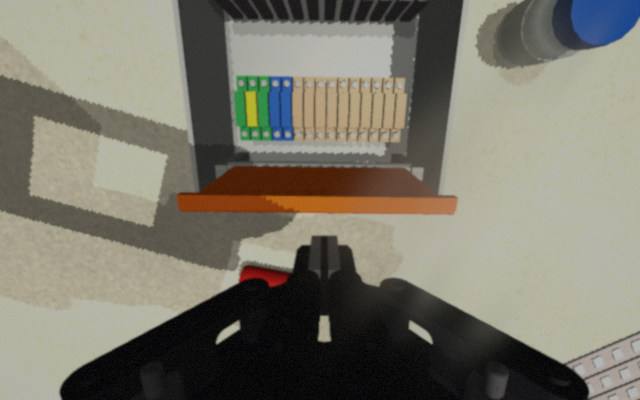

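The finger is centred behind the guard (wrist view: finger at (325,240), guard edge at row 203). I'll start sweeping along the arc.

>>> jog_arm --motion '[{"gripper": 0, "tx": 2, "ty": -5, "tz": -14, "turn": 0}, {"gripper": 0, "tx": 1, "ty": 0, "tz": -12, "turn": 0}, {"gripper": 0, "tx": 1, "ty": 0, "tz": -13, "turn": 0}, {"gripper": 0, "tx": 5, "ty": 0, "tz": -16, "turn": 0}, {"gripper": 0, "tx": 10, "ty": 0, "tz": -14, "turn": 0}]'

```text
time_s: 4.3
tool_pos: [0.4971, -0.1294, 0.1126]
tcp_rot: [[0.011, 0.968, -0.249], [-0.01, -0.249, -0.968], [-1.0, 0.013, 0.007]]
force: [0.2, -0.4, -0.2]
grip_width: 0.002
```

```bash
python3 st.py
python3 - <<'E'
from bench import env
import cv2
for n in ["wrist"]:
    p=env.read_camera(n); a=p["color"][:,:,::-1]
    cv2.imwrite(f"pics/{n}2.png",a)
E
```

```text
t 4.3 box mm [-1.000e-01 -3.050e+01  1.126e+02] tool y vs box x deg 0.05 tilt [-0.9999  0.0128  0.007 ] F [ 0.2 -0.4 -0.2] grip 0.002
```

View pics/wrist2.png

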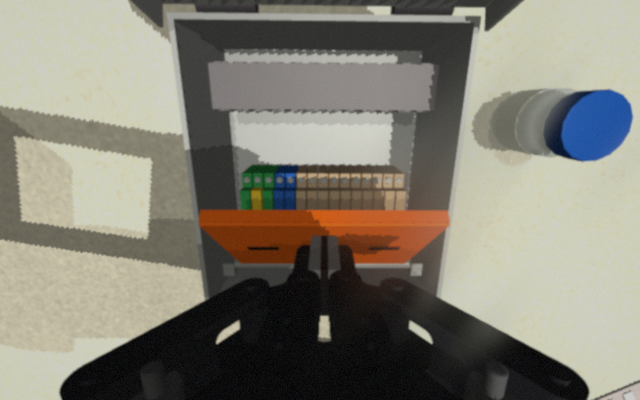

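The guard is about halfway down and the finger is on its top face. I'll continue.

>>> jog_arm --motion '[{"gripper": 0, "tx": 10, "ty": 0, "tz": -9, "turn": 0}, {"gripper": 0, "tx": 12, "ty": 0, "tz": -6, "turn": 0}, {"gripper": 0, "tx": 12, "ty": 0, "tz": -4, "turn": 0}, {"gripper": 0, "tx": 10, "ty": 0, "tz": -1, "turn": 0}, {"gripper": 0, "tx": 6, "ty": 0, "tz": 0, "turn": 0}]'

```text
time_s: 4.97
tool_pos: [0.503, -0.1066, 0.0618]
tcp_rot: [[0.01, 0.969, -0.248], [-0.008, -0.247, -0.969], [-1.0, 0.011, 0.005]]
force: [-24.8, 10.9, 90.5]
grip_width: 0.002
```

```bash
python3 st.py
python3 - <<'E'
from bench import env
import cv2
for n in ["wrist"]:
    p=env.read_camera(n); a=p["color"][:,:,::-1]
    cv2.imwrite(f"pics/{n}3.png",a)
E
```

```text
t 4.97 box mm [-0.1 -7.  61.8] tool y vs box x deg 0.16 tilt [-0.9999  0.0112  0.0055] F [-24.8  10.9  90.5] grip 0.002
```

View pics/wrist3.png

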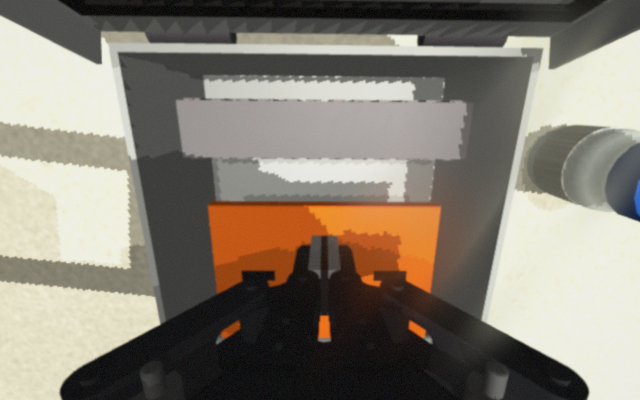

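The guard is down at its stop (top face z≈62–63 mm), but the wrist force reached 90 N, so the contact is very stiff. I'll back off straight up and use much smaller steps near the cover's stop.

>>> jog_arm --motion '[{"gripper": 0, "tx": -20, "ty": 0, "tz": 0, "turn": 0}, {"gripper": 0, "tx": -55, "ty": 0, "tz": 0, "turn": 0}, {"gripper": 0, "tx": -60, "ty": 0, "tz": 0, "turn": 0}, {"gripper": 0, "tx": -60, "ty": 0, "tz": 0, "turn": 0}, {"gripper": 0, "tx": -60, "ty": 0, "tz": 0, "turn": 0}]'

```text
time_s: 5.65
tool_pos: [0.4979, -0.1048, 0.3193]
tcp_rot: [[0.0, 0.968, -0.25], [-0.004, -0.25, -0.968], [-1.0, 0.001, 0.004]]
force: [2.3, -0.7, -0.8]
grip_width: 0.001
```

```bash
python3 st.py
python3 - <<'E'
from bench import env
import cv2
for n in ["scene","wrist"]:
    p=env.read_camera(n); a=p["color"][:,:,::-1]
    if n=="scene": a=cv2.resize(a[90:280,150:370],(660,570),interpolation=cv2.INTER_CUBIC)
    cv2.imwrite(f"pics/{n}4.png",a)
    print(-p["R"].T@p["t"] if hasattr(p["R"],"T") else "")
E
```

```text
t 5.65 box mm [ -5.5  -6.5 319.3] tool y vs box x deg 0.03 tilt [-1.      0.0014  0.0041] F [ 2.3 -0.7 -0.8] grip 0.001
[ 1.24786535 -0.36565246  0.88190132]
[ 0.51893518 -0.0330515   0.47060036]
```

View pics/scene4.png

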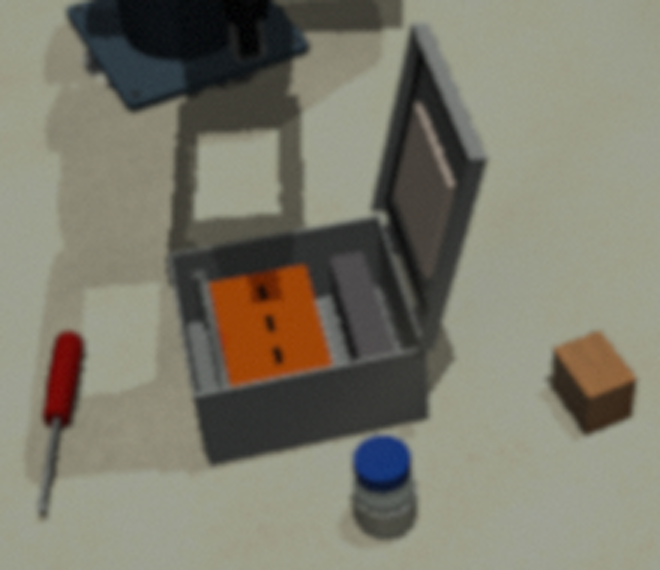

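View pics/wrist4.png

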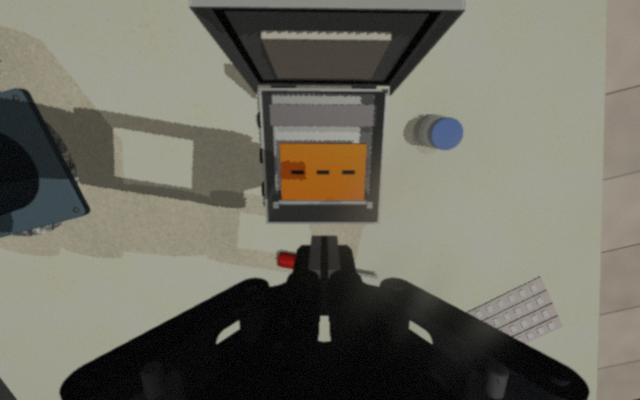

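The guard is flat and the cover is still open, with everything else undisturbed. Now I'll pass over the cover to its outer side.

>>> jog_arm --motion '[{"gripper": 0, "tx": -20, "ty": 4, "tz": -20, "turn": 0}, {"gripper": 0, "tx": 0, "ty": 0, "tz": -57, "turn": 0}, {"gripper": 0, "tx": 0, "ty": 0, "tz": -57, "turn": 0}, {"gripper": 0, "tx": 0, "ty": 0, "tz": -57, "turn": 0}, {"gripper": 0, "tx": 0, "ty": 0, "tz": 0, "turn": 0}]'

```text
time_s: 6.38
tool_pos: [0.5556, 0.0805, 0.3399]
tcp_rot: [[0.012, 0.967, -0.255], [-0.01, -0.255, -0.967], [-1.0, 0.014, 0.007]]
force: [0.6, -1.1, -0.8]
grip_width: 0.002
```

```bash
python3 st.py
```

```text
t 6.38 box mm [  4.  187.3 339.9] tool y vs box x deg -0.31 tilt [-0.9999  0.014   0.0071] F [ 0.6 -1.1 -0.8] grip 0.002
```

>>> jog_arm --motion '[{"gripper": 0, "tx": 45, "ty": 0, "tz": 0, "turn": 0}, {"gripper": 0, "tx": 50, "ty": 0, "tz": 0, "turn": 0}, {"gripper": 0, "tx": 0, "ty": 0, "tz": 18, "turn": 0}, {"gripper": 0, "tx": 0, "ty": 0, "tz": 12, "turn": 0}, {"gripper": 0, "tx": 0, "ty": 0, "tz": 12, "turn": 0}]'

```text
time_s: 7.0
tool_pos: [0.5465, 0.0337, 0.2441]
tcp_rot: [[0.014, 0.967, -0.256], [-0.012, -0.256, -0.967], [-1.0, 0.017, 0.008]]
force: [-1.6, 3.1, 1.9]
grip_width: -0.002
```

```bash
python3 st.py
python3 - <<'E'
from bench import env
import cv2
for n in ["scene","wrist"]:
    p=env.read_camera(n); a=p["color"][:,:,::-1]
    if n=="scene": a=cv2.resize(a[60:280,150:390],(720,660),interpolation=cv2.INTER_CUBIC)[:600]
    cv2.imwrite(f"pics/{n}5.png",a)
E
```

```text
t 7.0 box mm [  6.9 139.8 244.1] tool y vs box x deg -0.33 tilt [-0.9998  0.0166  0.0078] F [-1.6  3.1  1.9] grip -0.002
```

View pics/scene5.png

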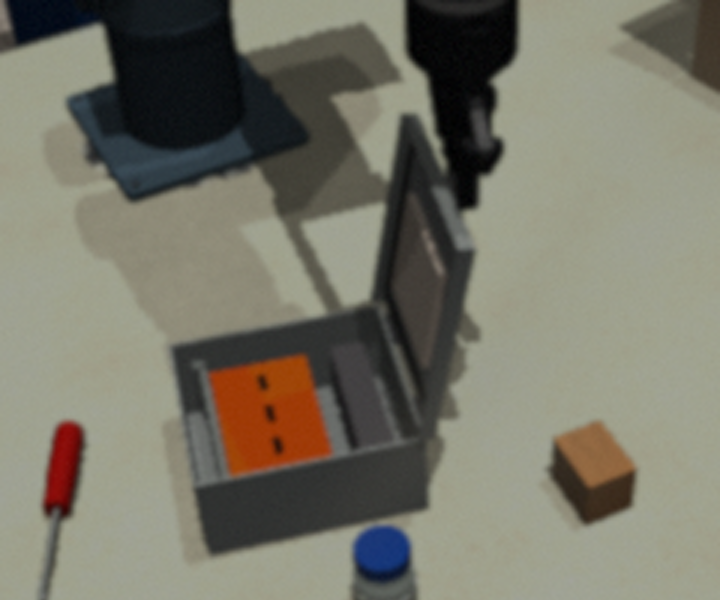

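View pics/wrist5.png

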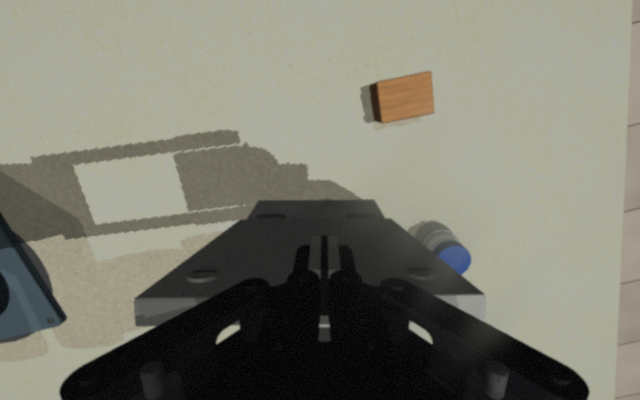

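The fingers are on the outer face near its edge, with about 4 N of contact force. I'll continue gently past upright.

>>> jog_arm --motion '[{"gripper": 0, "tx": 0, "ty": -2, "tz": 13, "turn": 0}, {"gripper": 0, "tx": 0, "ty": -2, "tz": 13, "turn": 0}, {"gripper": 0, "tx": 0, "ty": 0, "tz": 14, "turn": 0}, {"gripper": 0, "tx": 1, "ty": 0, "tz": 14, "turn": 0}, {"gripper": 0, "tx": 2, "ty": 0, "tz": 14, "turn": 0}]'

```text
time_s: 7.72
tool_pos: [0.5264, -0.0349, 0.2442]
tcp_rot: [[0.022, 0.967, -0.255], [-0.013, -0.255, -0.967], [-1.0, 0.025, 0.006]]
force: [1.4, 2.3, -1.3]
grip_width: -0.004
```

```bash
python3 st.py
```

```text
t 7.72 box mm [  4.6  68.3 244.2] tool y vs box x deg -0.3 tilt [-0.9997  0.0249  0.0065] F [ 1.4  2.3 -1.3] grip -0.004
```

>>> jog_arm --motion '[{"gripper": 0, "tx": 6, "ty": -2, "tz": 16, "turn": 0}, {"gripper": 0, "tx": 8, "ty": -2, "tz": 15, "turn": 0}, {"gripper": 0, "tx": 9, "ty": 0, "tz": 14, "turn": 0}, {"gripper": 0, "tx": 11, "ty": 0, "tz": 14, "turn": 0}, {"gripper": 0, "tx": 13, "ty": 0, "tz": 12, "turn": 0}]'

```text
time_s: 8.35
tool_pos: [0.5035, -0.1096, 0.1954]
tcp_rot: [[0.023, 0.966, -0.256], [-0.015, -0.256, -0.967], [-1.0, 0.026, 0.009]]
force: [-0.4, 0.8, 2.1]
grip_width: 0.001
```

```bash
python3 st.py
python3 - <<'E'
from bench import env
import cv2
for n in ["scene"]:
    p=env.read_camera(n); a=p["color"][:,:,::-1]
    if n=="scene": a=cv2.resize(a[60:280,150:390],(720,660),interpolation=cv2.INTER_CUBIC)[:600]
    cv2.imwrite(f"pics/{n}6.png",a)
E
```

```text
t 8.35 box mm [  1.1  -9.7 195.4] tool y vs box x deg -0.35 tilt [-0.9996  0.0257  0.0088] F [-0.4  0.8  2.1] grip 0.001
```

View pics/scene6.png

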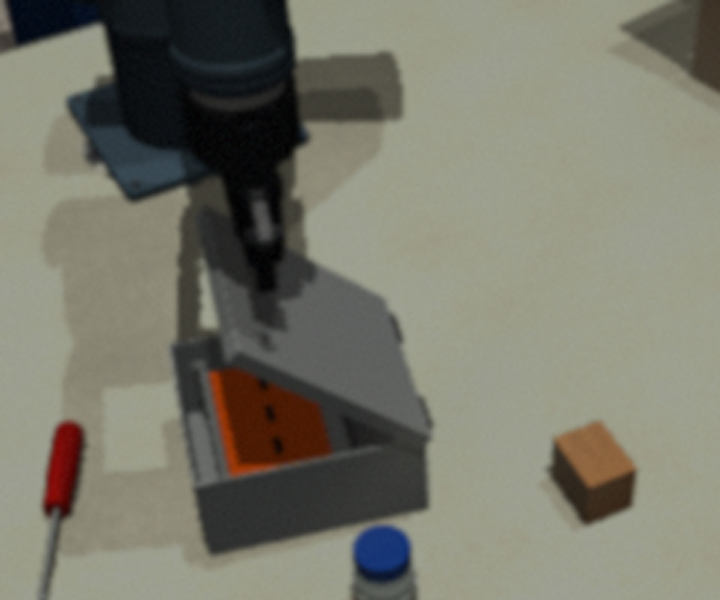

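The cover is near 42° with the fingers about 158 mm out. I'll continue along the arc.

>>> jog_arm --motion '[{"gripper": 0, "tx": 12, "ty": 0, "tz": 11, "turn": 0}, {"gripper": 0, "tx": 12, "ty": 0, "tz": 9, "turn": 0}, {"gripper": 0, "tx": 12, "ty": 0, "tz": 7, "turn": 0}, {"gripper": 0, "tx": 12, "ty": 0, "tz": 6, "turn": 0}, {"gripper": 0, "tx": 12, "ty": 0, "tz": 4, "turn": 0}]'

```text
time_s: 9.02
tool_pos: [0.4926, -0.1485, 0.1287]
tcp_rot: [[0.017, 0.966, -0.256], [-0.013, -0.256, -0.967], [-1.0, 0.02, 0.008]]
force: [-0.2, 0.5, 0.8]
grip_width: 0.001
```

```bash
python3 st.py
```

```text
t 9.03 box mm [  0.3 -50.2 128.7] tool y vs box x deg -0.36 tilt [-0.9998  0.0199  0.0081] F [-0.2  0.5  0.8] grip 0.001
```

>>> jog_arm --motion '[{"gripper": 0, "tx": 9, "ty": 0, "tz": 3, "turn": 0}, {"gripper": 0, "tx": 8, "ty": 0, "tz": 2, "turn": 0}, {"gripper": 0, "tx": 7, "ty": 0, "tz": 1, "turn": 0}, {"gripper": 0, "tx": 5, "ty": 0, "tz": 0, "turn": 0}, {"gripper": 0, "tx": 3, "ty": 0, "tz": 0, "turn": 0}]'

```text
time_s: 9.65
tool_pos: [0.4915, -0.1555, 0.0942]
tcp_rot: [[0.017, 0.967, -0.256], [-0.014, -0.256, -0.967], [-1.0, 0.019, 0.009]]
force: [-0.7, 0.5, 0.8]
grip_width: 0.003
```

```bash
python3 st.py
```

```text
t 9.65 box mm [  0.9 -57.2  94.2] tool y vs box x deg -0.33 tilt [-0.9998  0.0195  0.0088] F [-0.7  0.5  0.8] grip 0.003
```

>>> jog_arm --motion '[{"gripper": 0, "tx": 2, "ty": 0, "tz": 0, "turn": 0}, {"gripper": 0, "tx": 2, "ty": 0, "tz": 0, "turn": 0}, {"gripper": 0, "tx": 1, "ty": 0, "tz": 0, "turn": 0}]'

```text
time_s: 10.02
tool_pos: [0.4917, -0.1556, 0.0892]
tcp_rot: [[0.017, 0.967, -0.256], [-0.014, -0.255, -0.967], [-1.0, 0.02, 0.009]]
force: [-1.3, -0.1, 1.1]
grip_width: 0.002
```

```bash
python3 st.py
```

```text
t 10.03 box mm [  1.2 -57.2  89.2] tool y vs box x deg -0.32 tilt [-0.9998  0.0199  0.0091] F [-1.3 -0.1  1.1] grip 0.002
```

There's no stop reaction yet, so I'll press on in 1 mm steps.

>>> jog_arm --motion '[{"gripper": 0, "tx": 1, "ty": 0, "tz": 0, "turn": 0}, {"gripper": 0, "tx": 1, "ty": 0, "tz": 0, "turn": 0}]'

```text
time_s: 10.28
tool_pos: [0.4918, -0.1556, 0.0889]
tcp_rot: [[0.017, 0.967, -0.255], [-0.014, -0.255, -0.967], [-1.0, 0.021, 0.01]]
force: [-4.1, 0.4, 11.3]
grip_width: 0.0
```

```bash
python3 st.py;  python3 - <<'E'
from bench import env
import cv2
for n in ["scene"]:
    p=env.read_camera(n); a=p["color"][:,:,::-1]
    if n=="scene": a=cv2.resize(a[60:280,150:390],(720,660),interpolation=cv2.INTER_CUBIC)[:600]
    cv2.imwrite(f"pics/{n}7.png",a)
E
```

```text
t 10.28 box mm [  1.3 -57.2  88.9] tool y vs box x deg -0.3 tilt [-0.9997  0.0205  0.0095] F [-4.1  0.4 11.3] grip 0.0
```

View pics/scene7.png

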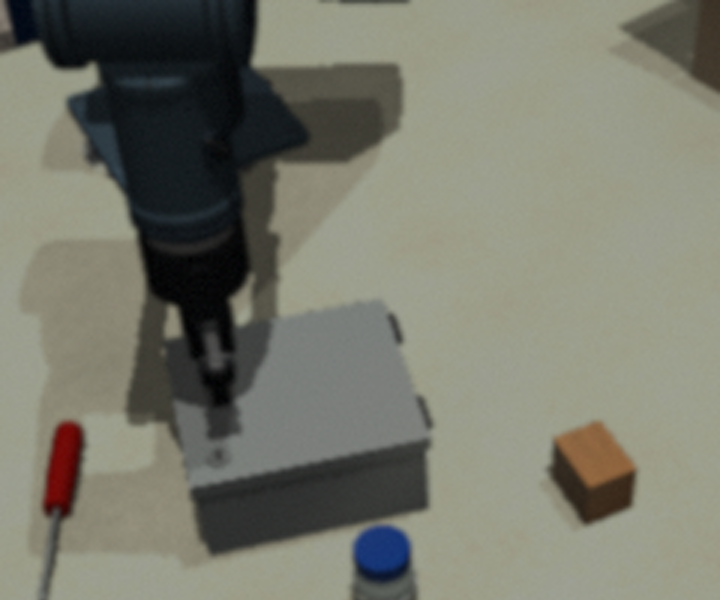

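The stop is felt: 11 N with the tip at 88.9 mm, against an expected 89 mm. One more light press and hold, then lift away.

>>> jog_arm --motion '[{"gripper": 0, "tx": 1, "ty": 0, "tz": 0, "turn": 0}, {"gripper": 0, "tx": 1, "ty": 0, "tz": 0, "turn": 0}, {"gripper": 0, "tx": 0.5, "ty": 0, "tz": 0, "turn": 0}, {"gripper": 0, "tx": -15, "ty": 0, "tz": 0, "turn": 0}, {"gripper": 0, "tx": -50, "ty": 0, "tz": 0, "turn": 0}]'

```text
time_s: 10.95
tool_pos: [0.4884, -0.1533, 0.1529]
tcp_rot: [[0.012, 0.967, -0.255], [-0.011, -0.255, -0.967], [-1.0, 0.014, 0.008]]
force: [2.0, -1.1, 0.1]
grip_width: -0.002
```

>>> jog_arm --motion '[{"gripper": 0, "tx": -50, "ty": 0, "tz": 0, "turn": 0}, {"gripper": 0, "tx": -40, "ty": 0, "tz": 40, "turn": 0}, {"gripper": 0, "tx": 0, "ty": 0, "tz": 50, "turn": 0}, {"gripper": 0, "tx": 0, "ty": 0, "tz": 50, "turn": 0}, {"gripper": 0, "tx": 0, "ty": 0, "tz": 0, "turn": 0}]'

```text
time_s: 11.58
tool_pos: [0.4541, -0.2922, 0.2576]
tcp_rot: [[0.026, 0.967, -0.252], [-0.021, -0.251, -0.968], [-0.999, 0.03, 0.014]]
force: [-0.1, 0.7, -0.7]
grip_width: 0.002
```

```bash
python3 st.py;  python3 - <<'E'
from h import *
from bench import env
import cv2
p=np.load("pose.npy")
o=(150,60);S=3
c=env.read_camera("scene"); a=c["color"][:,:,::-1]
z=cv2.resize(a[60:260,150:390],(720,600),interpolation=cv2.INTER_CUBIC)
cv2.imwrite("pics/scene8.png",z)
tp=env.read_camera("top"); a=tp["color"][:,:,::-1]
cv2.imwrite("pics/top8.png",cv2.resize(a[165:305,290:470],(720,560),interpolation=cv2.INTER_CUBIC))
for ang in (0,.04,.08): print(ang,[proj(b2w(cov(x,ang),p),k)[0].round(1) for k in(c,tp) for x in(-.083,.083)])
for k,q in((tp,"jar"),(tp,"carton"),(c,"jar"),(c,"carton"),(c,"screwdriver")):
    r=env.mark_of(k,q)
    if r:
        uv=np.array(r[0]["location"])*[640,400]
        print(q,least_squares(lambda X:proj([X[0],X[1],0],k)[0]-uv,[.5,0]).x.round(4))
E
```

```text
t 11.57 box mm [  -1.  -198.9  257.6] tool y vs box x deg -0.08 tilt [-0.9994  0.0304  0.0142] F [-0.1  0.7 -0.7] grip 0.002
0 [array([203.9, 172.8]), array([213.4, 222.3]), array([403.5, 286.6]), array([418.8, 224.5])]
0.04 [array([203.5, 170.6]), array([213. , 220.1]), array([404.1, 286.6]), array([419.5, 224. ])]
0.08 [array([203.3, 168.4]), array([212.7, 217.9]), array([404.6, 286.5]), array([420.1, 223.4])]
jar [ 0.6754 -0.1106]
carton [0.6705 0.0721]
jar [ 0.6684 -0.1056]
carton [0.6601 0.0835]
screwdriver [ 0.4584 -0.3048]
```

View pics/scene8.png

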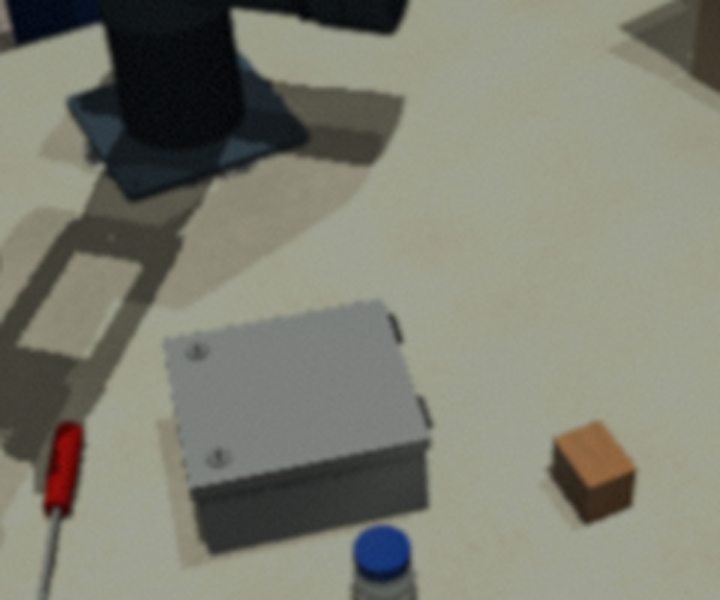

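View pics/top8.png

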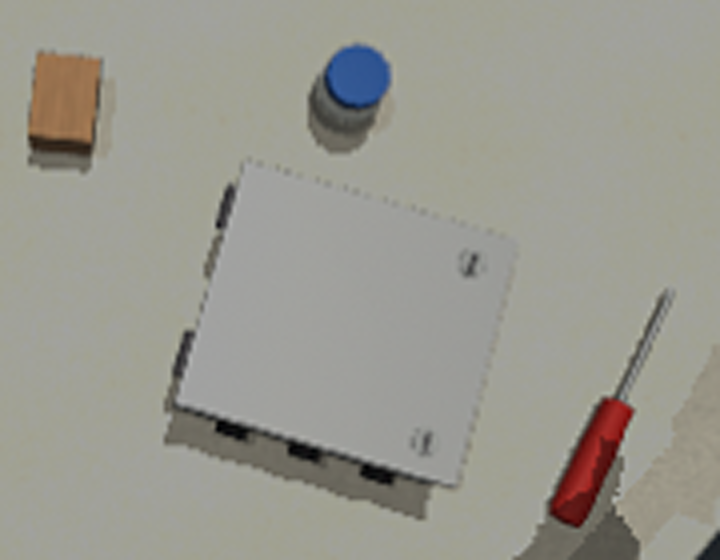

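The cover's free-edge corners are at about (205,173) and (213.3,222) in the scene view. The model predicts (203.9,172.8) and (213.4,222.3) when fully shut. The jar, carton and screwdriver sit at unchanged pixels, and the robot touches nothing, so I'll hand in.

```bash
python3 -c "
from bench import env
print(env.hand_in())"
```

```text
the job is handed in; nothing more can be done
None
```

I pushed the guard down flat, then pushed the cover over from its outer side and eased it shut, all with closed fingertips. The job was handed in at about 12 s; the hand-in reports no verdict.

- **Guard:** it reached its stop with the tip at 62 mm, against an expected 63.5 mm. The pictures after that push show it flat with the cover still open. In that last push the wrist force read 90 N, more than I intended though under the 120 N limit. I used 1 mm steps at the cover's stop because of it.
- **Cover:** its stop was felt at a tip height of 88.9 mm, against a nominal 89 mm, with about 11 N. I then pressed about 1 mm further and held before lifting off. I did not measure its closing speed, but the steps I commanded worked out at about 0.8 rad/s. Afterwards its edge corners matched the fully shut prediction to about 1 px (0.04 rad would be about 2 px).
- **Jar, screwdriver and carton:** they look unmoved in the before and after pictures. The network position estimates agree within about 7 mm, except for the carton from the top camera, which differed by 20 mm. I took that as detector noise, because its outline in the top picture sits at the same pixels.

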